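# Stopper home, then hold the long cuvette in the photometer beam

### The job

Three glass cuvettes stand in the storage block; take the longest one: first press its stopper fully home while the cuvette still stands in the block. Then grip the cuvette by its two frosted broad sides only, never touching the clear end windows, and carry it to the photometer without bumping the heads, holding it still and upright midway between the two heads so that the beam runs squarely in at one end window and out at the other through the middle of the cuvette. Finish while still holding it there - do not put it down or let go - and leave the other two cuvettes in the block and everything else where it is.

Things in the scene. Friction and masses are not known exactly. Their poses are not given: they have to be found in the camera images.
- cuvette: Longest of three glass prism cuvettes: 44 mm long (x), 24 mm thick (y), 50 mm high (z), 65 to 110 g; origin at the centre of its underside. Broad sides (facing +-y, 24 mm apart) are frosted: grip there. Narrow ends (facing +-x) are clear windows: do not touch. Light must pass along its x. Stands in one of the block's pockets, lower 10 mm inside with 1 mm play all round.
- cuvette_mid (a point): Middle of the cuvette, 25 mm above its underside; axes as the cuvette's.
- stopper_top (a point): Centre of the top of the cuvette's white plastic stopper cap (36 x 18 x 6 mm, long side along the cuvette's x, narrower than the cuvette all round). Once home, 56 mm above the cuvette's underside; before, up to 5 mm higher.
- stopper (a joint): How far the stopper is pressed in, in m: 0 = fully raised (cap 5 mm above the rim), 0.005 = fully home, cap resting on the rim. It starts at 0 to 0.0015. It slides straight down against about 3 N of friction, then meets a hard stop, and stays where it is left.
- cell_mid: Other cuvette of the same kind, 30 mm long (x), 24 mm thick (y), 50 mm high plus a fixed 6 mm stopper cap; origin at the centre of its underside. Stays in the block.
- cell_short: Other cuvette of the same kind, 19 mm long (x), 24 mm thick (y), 50 mm high plus a fixed 6 mm stopper cap; origin at the centre of its underside. Stays in the block.
- rack: Fixed grey storage block, 215 mm (x) by 50 mm (y) by 14 mm high; origin at the centre of its underside. Three identical pockets 46 x 26 mm, 10 mm deep (floor 4 mm above the worktop), in a row along its x at -70, 0 and +70 mm; the cuvettes' long axes lie along the row.
- photometer: Fixed open-path photometer: low rail 270 x 60 x 14 mm along its x, two box heads (56 x 50 x 48 mm, centred at x = +-98 mm, 120 mm above the worktop, tops at 146 mm) on posts, each with a black snout 24 mm across pointing at the other; 110 mm free gap between snouts. Origin at the centre of its underside; beam along its x, z up.
- beam_mid (a point): Middle of the beam, halfway between the two snouts, 120 mm above the worktop; axes as the photometer's (x along the beam).
- beaker: Small glass beaker, 57 x 62 x 66 mm, standing; bystander. Origin at the centre of its underside.
- vial: Glass sample vial with screw cap, 24 mm across, 54 mm high, standing; bystander. Origin at the centre of its underside.
- tape: Roll of tape lying flat, 65 mm across, 24 mm high; bystander. Origin at the centre of its underside.
- cuvette_window_a: Clear end window of the long cuvette at its -x end (18 x 48 mm, 2 mm thick); origin 21 mm from the cuvette's origin, at underside height. Not to be touched.
- cuvette_window_b: The same at its +x end.

How it is judged:
By the outcome, as a careful person would: the job done as asked, in the order asked, and still so for the second after the job is handed in, while the arm keeps its last pose, push and grip.
It also fails if it takes over 48 s, if anything falls off the work surface, if the arm or the gripper's body presses on something with over 40 N, if the wrist force passes 120 N, or if a joint passes its speed limit or range.

### The arm

A 6-joint arm with a two-finger parallel gripper is mounted at the origin on a cart in front of the work surface, level with it; the furniture and walls round the work are solid. World frame = base frame: x ahead of the robot, y to its left, z up, the work surface at z = 0. Lengths are in m, angles in rad, forces in N, time in s.
With the tool pointing down it reaches from about 0.15 to 0.775 m from the base axis. Payload 6.1 kg.
Tool frame: the origin (TCP) lies at the very end of the fingers, on their centre line; the grasp point (between the pads) lies bot.pinch_z behind it (bot.pinch_z is the distance from the TCP to the grasp point, in m); z points along the fingers, y is the line along which they close (so a half turn about z gives the same grasp; the last joint's range is limited). The gripper opens to 85 mm and grips with 20 to 120 N. Pads are 22 mm wide; open, the fingers measure 114 mm over their backs; the gripper's body (76 mm by 85 mm) begins 54 mm behind the grasp point. The pads swing forward as they close: fully open they stand 13 mm farther back than shut.
Start: joints at [1.276, 0.126, -0.04, 1.405, 0, 1.571], TCP at [0.153, 0.502, 0.231] pointing down, gripper open.
Joint ranges: [-2.72, 2.72], [-0.95, 1.95], [-1.27, 1.35], [-1.78, 2.02], [-1.46, 1.47], [-3.14, 3.14]. Speed limits (rad/s): [2.39, 2.39, 3.01, 3.14, 3.14, 3.14].

### API

Orientations are given as [roll, pitch, yaw] about the fixed x, y, z axes, in that order (R = Rz(yaw) Ry(pitch) Rx(roll)).
In Python, from cell import bot, effector, solver, readout, vision, nets gives the robot as it stands. Calls block until the motion is done:
- bot.reach(position, orientation): joint-space move of the TCP to a pose.
- bot.movel(position, orientation=None, v=0.15): straight line of the TCP; orientation=None keeps the orientation; v is the mean speed in m/s.
- bot.goto_joints(angles): joint-space move.
- effector.move_gripper(opening): finger opening in m; the grip force is fixed at half the most; returns when the fingers have stopped.
- bot.hold(seconds).
- solver.solve_ik(position, orientation): joint angles nearest the present ones, or None.
- readout.get_state(): the state.
- vision.capture(name): name is "scene" or "top" or "wrist"; returns (picture, depth): 400x640x3 uint8, red, green, blue; 400x640 float32, m along the optical axis (not along the pixel's ray), 0 where there is no reading.
- vision.camera_params(name): a dict with "intrinsics" (3x3 intrinsics, pixels), "k1" (the pictures are not rectified: a ray, as slopes to the right and down, at radius r is drawn at 1 + k1 r^2 times it, then the intrinsics apply), "R" (3x3) and "t" (3): a world point X has camera coordinates R X + t. Camera axes: x right, y down, z forward; pixel columns grow to the right and rows downward; lengths in m; the calibration is good to about 2 mm. A picture is of the moment at which its call begins: read the wrist's pose just before it. camera_params takes no time and is no camera call; for the wrist camera it gives the pose at the moment of the call.
A pose or a line that the arm cannot do raises bot.IKError and nothing moves.
- bot.finish_job(): hands the job in; it is judged then, once.
Trained networks look in the newest picture that a camera, given by its name, has taken for a name from the list of things; names that differ only in an ending like _2 or _b are one class to them, and where a whole thing is asked for, a point or a joint stands for the part that bears it (a point fixed in the world has none). Each returns a list of dicts, best first, with "conf" (0 to 1); they miss things now and then, are a little off and sometimes report something else, mostly with a low value. They report only what shows in the picture. A call takes as long as a camera call.
- nets.find_in(camera, query): "box" ([left, top, right, bottom] in pixels, round what is visible of it).
The state is a dict: "clock": time; "q": joint angles; "joint_vel": joint speeds; "joint_efforts": joint torques, N m; "tcp_pos": TCP position; "orientation": TCP orientation; "force": force on the tool from outside, world axes, zero at the start; "moment": the same for the moment, N m; "opening": finger opening in m; "grip_force": force on a finger pad.
Only numpy, scipy, OpenCV 4.12 (cv2) and the standard library are available. Lean on these libraries where they do the work, as an engineer would, in place of code of your own. Each camera call takes 0.05 s, during which the arm holds its last target. There are 200 camera calls.

## Working session

There is one attempt and no reset: what is moved stays moved. The work goes in short steps, each a Python script; the robot and the scene stay as the last script left them, time stands still between calls to the robot, and variables do not carry over. Pictures are saved under pics/ and viewed, at most 10 in all, crops included, and the job is handed in when it is done.

```bash
mkdir -p pics; ls; python3 - <<'E'
from cell import bot, effector, solver, readout, vision, nets
import cv2, numpy as np
print(readout.get_state(), bot.pinch_z)
for c in ["top","scene"]:
    im,d=vision.capture(c); cv2.imwrite(f"pics/{c}1.png",im[:,:,::-1]); np.save(f"pics/{c}1.npy",d)
    p=vision.camera_params(c); print(c,p)
    for n in ["cuvette","cell_mid","cell_short","rack","photometer","stopper_top"]:
        print(n,[(np.round(x["box"]),round(x["conf"],2)) for x in nets.find_in(c,n)[:3]])
E
```

```text
pics
{'clock': 0.0, 'q': array([ 1.27598436e+00,  1.26400295e-01, -4.05905110e-02,  1.40544145e+00,
        3.94380699e-05,  1.57076710e+00]), 'joint_vel': array([ 0.0008155 , -0.00177033, -0.00138454,  0.00137653, -0.00029477,
        0.00017981]), 'joint_efforts': array([-7.59322393e-04, -4.35910928e+01,  3.52926564e+01,  1.72462442e-02,
       -5.85236785e-05,  3.63021400e-07]), 'tcp_pos': array([0.15241163, 0.50195412, 0.23052586]), 'orientation': array([-3.13995673e+00, -3.94858246e-05,  2.84680985e+00]), 'force': array([-0.53158285, -0.39466713, -0.82196419]), 'moment': array([-0.00206793, -0.00836514, -0.05852207]), 'grip_force': 0.0, 'opening': 0.08561810918508864} 0.0187
top {'intrinsics': array([[395.95935496,   0.        , 316.38219825],
       [  0.        , 395.95935496, 200.22986325],
       [  0.        ,   0.        ,   1.        ]]), 'k1': -0.056947330184513124, 'R': array([[-0.01836261, -0.99973148,  0.01413429],
       [-0.9937783 ,  0.01669641, -0.11011776],
       [ 0.1098522 , -0.0160684 , -0.99381804]]), 't': array([0.0154213 , 0.54973672, 1.00582086])}
cuvette
[... 476 characters left out ...]
), 'k1': 0.013656758509736714, 'R': array([[-0.89061366, -0.45439857, -0.01814525],
       [-0.28900755,  0.59635499, -0.74888941],
       [ 0.35111529, -0.66172703, -0.66244652]]), 't': array([0.4728708 , 0.20645281, 1.12334126])}
cuvette [(array([264., 241., 290., 270.]), 0.66)]
cell_mid [(array([303., 209., 315., 234.]), 0.52), (array([262., 213., 325., 281.]), 0.3)]
cell_short [(array([287., 228., 302., 249.]), 0.59)]
rack [(array([261., 214., 324., 279.]), 0.77), (array([315., 310., 346., 341.]), 0.2)]
photometer [(array([270., 241., 283., 260.]), 0.3)]
stopper_top [(array([332., 133., 371., 190.]), 0.51), (array([268., 241., 283., 258.]), 0.48), (array([303., 208., 317., 231.]), 0.19)]
```

```bash
python3 - <<'E'
import cv2
a=cv2.imread("pics/top1.png"); cv2.imwrite("pics/v1.png",cv2.resize(a[140:280,200:500],(800,373),interpolation=cv2.INTER_CUBIC))
E
```

```text
(no output)
```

View pics/v1.png

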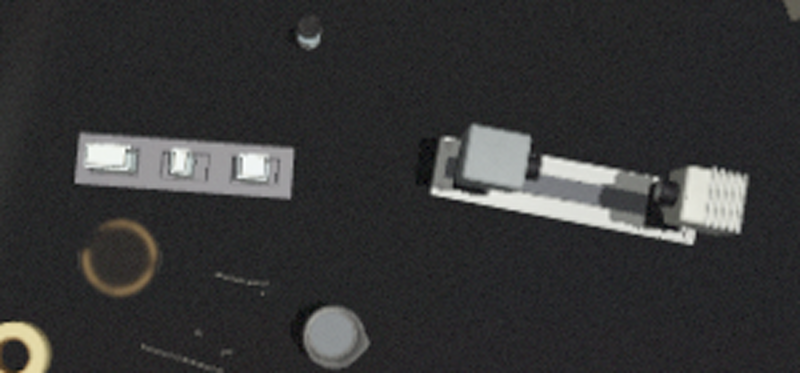

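View pics/scene1.png

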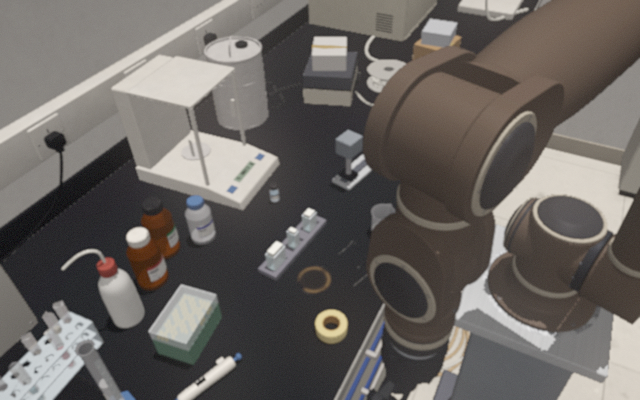

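The top view shows the grey rack, crop corners (80,132), (294,147), (291,198), (75,184). The longest cuvette is leftmost at (108,155). The photometer is on the right, with head tops at about (500,155) and (712,198). The scene view agrees.

```bash
cat > h.py <<'E'
from cell import bot, effector, solver, readout, vision, nets
import cv2, numpy as np
def ray(p,uv):
    uv=np.atleast_2d(np.float64(uv)); K=p["intrinsics"]
    d=(uv-K[:2,2])/[K[0,0],K[1,1]]; r0=d.copy()
    for _ in range(20): r0=d/(1+p["k1"]*(r0**2).sum(1,keepdims=True))
    return r0
def on_plane(p,uv,z):
    r=ray(p,uv); D=np.c_[r,np.ones(len(r))]@p["R"]; C=-p["R"].T@p["t"]
    return C+D*((z-C[2])/D[:,2])[:,None]
def cloud(p,d):
    v,u=np.mgrid[:400,:640]; r=ray(p,np.c_[u.ravel(),v.ravel()]); z=d.ravel()[:,None]
    return ((np.c_[r,np.ones(len(r))]*z-p["t"])@p["R"]).reshape(400,640,3)
def project(p,X):
    c=np.atleast_2d(X)@p["R"].T+p["t"]; s=c[:,:2]/c[:,2:]
    s=s*(1+p["k1"]*(s**2).sum(1,keepdims=True)); K=p["intrinsics"]
    return s*[K[0,0],K[1,1]]+K[:2,2]
E
python3 - <<'E'
from h import *
p=vision.camera_params("top"); d=np.load("pics/top1.npy")
f=lambda c: np.array(c)/2.6667+[200-.3,140-.3]
print("rack",on_plane(p,f([(80,132),(294,147),(291,198),(75,184)]),.014).round(4))
print("caps",on_plane(p,f([(108,154),(180,161),(253,165)]),.058).round(4))
print("heads",on_plane(p,f([(475,124),(533,130),(527,190),(460,183),(690,165),(748,172),(740,235),(678,226)]),.146).round(4))
X=cloud(p,d)
sel=(abs(X[...,2]-.146)<.008)&(X[...,0]>.35)&(X[...,0]<.75)&(d>0)&(X[...,1]<.1)&(X[...,1]>-.5)
n,l,st,ce=cv2.connectedComponentsWithStats(sel.astype(np.uint8))
for i in range(1,n):
    if st[i,4]>60: P=X[l==i]; print(st[i],P.mean(0).round(4), cv2.minAreaRect(P[:,:2].astype(np.float32)))
sel=(abs(X[...,2]-.014)<.006)&(X[...,0]>.3)&(X[...,0]<.75)&(d>0)
n,l,st,ce=cv2.connectedComponentsWithStats(sel.astype(np.uint8))
for i in range(1,n):
    if st[i,4]>100: P=X[l==i]; print(st[i],P.mean(0).round(4), cv2.minAreaRect(P[:,:2].astype(np.float32)))
p=vision.camera_params("wrist"); print("wristcam",-p["R"].T@p["t"],p["R"][2],p["intrinsics"][0,0])
E
```

```text
rack [[0.5852 0.236  0.014 ]
 [0.5665 0.0223 0.014 ]
 [0.5155 0.0262 0.014 ]
 [0.5331 0.2406 0.014 ]]
caps [[0.5572 0.2001 0.058 ]
 [0.5494 0.1313 0.058 ]
 [0.5443 0.0617 0.058 ]]
heads [[ 0.5677 -0.1368  0.146 ]
 [ 0.5616 -0.1878  0.146 ]
 [ 0.5089 -0.1803  0.146 ]
 [ 0.516  -0.1218  0.146 ]
 [ 0.5283 -0.3263  0.146 ]
 [ 0.5212 -0.3783  0.146 ]
 [ 0.4658 -0.3676  0.146 ]
 [ 0.4748 -0.3125  0.146 ]]
[373 187  27  25 501] [ 0.538  -0.1549  0.1434] ((0.5383858680725098, -0.1553855836391449), (0.05576822906732559, 0.04959702119231224), 77.50244140625)
[454 203  26  24 497] [ 0.4983 -0.345   0.144 ] ((0.4982117712497711, -0.34605705738067627), (0.056468069553375244, 0.05276374891400337), 77.35005187988281)
[605 127  11 157 577] [ 0.5259 -0.816   0.0121] ((0.5297284126281738, -0.8168834447860718), (0.01886884681880474, 0.43917158246040344), 86.57209014892578)
[622 176   7  42 156] [ 0.5463 -0.8576  0.0137] ((0.5485294461250305, -0.8561593294143677), (0.015042182989418507, 0.1167144849896431), 86.54308319091797)
[ 58 189  97  37 324] [0.5426 0.558  0.0157] ((0.5477586388587952, 0.5710450410842896), (0.28629517555236816, 0.030040832236409187), 71.41395568847656)
[228 190  82  25 970] [0.5477 0.1298 0.0136] ((0.549252450466156, 0.1323768049478531), (0.21617677807807922, 0.05035671219229698), 84.97962951660156)
[ 362  192   99   39 1216] [ 0.5135 -0.2508  0.0116] ((0.5180066227912903, -0.2510959506034851), (0.2695389986038208, 0.06016618758440018), 77.81148529052734)
[ 61 211  29  28 527] [0.4961 0.651  0.0155] ((0.4958605170249939, 0.6520390510559082), (0.06387646496295929, 0.06343457847833633), 66.61634826660156)
wristcam [0.07422785 0.52588341 0.37380703] [ 0.30631373 -0.09292815 -0.9473839 ] 277.51800268004445
```

```bash
python3 - <<'E'
from h import *
for yaw in (1.484,1.484-np.pi):
    print(yaw,solver.solve_ik([.5555,.2015,.2],[np.pi,0,yaw]),solver.solve_ik([.518,-.2507,.11],[np.pi,0,yaw-.12]))
yaw=1.484
effector.move_gripper(0.0)
bot.reach([.5555,.2015,.17],[np.pi,0,yaw])
p=vision.camera_params("wrist"); im,d=vision.capture("wrist"); cv2.imwrite("pics/w1.png",im[:,:,::-1]); np.save("pics/w1.npy",d)
import pickle; pickle.dump(p,open("pics/w1.pkl","wb"))
s=readout.get_state(); print(s["clock"],s["tcp_pos"],s["orientation"],s["force"])
for n in ["stopper_top","cuvette"]: print(n,[(np.round(x["box"]),round(x["conf"],2)) for x in nets.find_in("wrist",n)[:3]])
print(project(p,[[.5555,.2015,.064],s["tcp_pos"]]))
E
```

```text
1.484 [0.3479758  0.25269759 0.04665608 1.36475482 0.         2.00556846] [-0.4507471   0.24603951 -0.1603077   1.16444911  0.          1.32684555]
-1.6575926535897931 [ 0.3479758   0.25269759  0.04665608  1.36475482  0.         -1.1360242 ] [-0.4507471   0.24603951 -0.1603077   1.16444911  0.         -1.8147471 ]
3.3583 [0.55511    0.2025423  0.17026437] [ 3.14134022e+00 -3.65133621e-04  1.48585603e+00] [-0.9104149   0.24130499 -0.11192763]
stopper_top [(array([312., 172., 330., 214.]), 0.8)]
cuvette [(array([305., 162., 330., 214.]), 0.59)]
[[317.86089868 196.34128883]
 [317.05995142 252.36674901]]
```

View pics/w1.png

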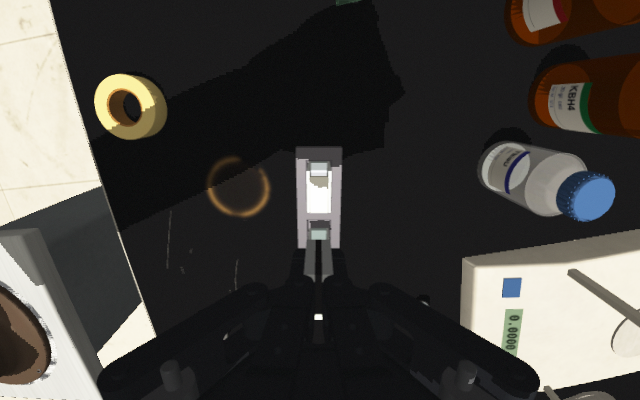

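The wrist view shows the long cuvette's white cap at about (318,195), ahead of the closed fingers. I'll enlarge it and check the depth.

```bash
python3 - <<'E'
from h import *
import pickle
p=pickle.load(open("pics/w1.pkl","rb")); d=np.load("pics/w1.npy"); a=cv2.imread("pics/w1.png")
X=cloud(p,d)
for v in range(156,236,6): print(v,[f"{x:.3f}" for x in X[v,300:338:4,2]])
m=(X[...,2]>.055)&(X[...,2]<.075)&(d>0); m[:, :290]=0;m[:,350:]=0;m[225:]=0;m[:140]=0
P=X[m]; print(m.sum(),P.mean(0),cv2.minAreaRect(P[:,:2].astype(np.float32)),np.median(P[:,2]))
cv2.imwrite("pics/v2.png",cv2.resize(a[140:250,280:360],None,fx=5,fy=5,interpolation=cv2.INTER_CUBIC))
E
```

```text
156 ['0.013', '0.014', '0.013', '0.014', '0.013', '0.014', '0.014', '0.015', '0.014', '0.015']
162 ['0.013', '0.016', '0.002', '0.015', '0.015', '0.015', '0.016', '0.012', '0.015', '0.013']
168 ['0.012', '0.015', '0.042', '0.045', '0.045', '0.044', '0.045', '0.045', '0.013', '0.013']
174 ['0.013', '0.015', '0.054', '0.008', '0.008', '0.008', '0.008', '0.043', '0.014', '0.015']
180 ['0.015', '0.014', '0.054', '0.063', '0.063', '0.063', '0.064', '0.063', '0.014', '0.014']
186 ['0.013', '0.014', '0.053', '0.064', '0.065', '0.065', '0.063', '0.062', '0.014', '0.013']
192 ['0.015', '0.013', '0.054', '0.063', '0.063', '0.064', '0.065', '0.063', '0.013', '0.014']
198 ['0.014', '0.013', '0.054', '0.063', '0.063', '0.063', '0.063', '0.064', '0.015', '0.015']
204 ['0.014', '0.014', '0.055', '0.063', '0.064', '0.063', '0.064', '0.063', '0.013', '0.014']
210 ['0.013', '0.013', '0.054', '0.063', '0.064', '0.063', '0.063', '0.063', '0.014', '0.013']
216 ['0.014', '0.013', '0.015', '0.015', '0.014', '0.014', '0.013', '0.015', '0.015', '0.014']
222 ['0.015', '0.014', '0.004', '0.004', '0.004', '0.003', '0.003', '0.004', '0.014', '0.014']
228 ['0.015', '0.013', '0.007', '0.007', '0.007', '0.007', '0.008', '0.005', '0.014', '0.014']
234 ['0.013', '0.014', '0.009', '0.024', '0.022', '0.024', '0.024', '0.021', '0.014', '0.014']
710 [0.55672511 0.20342441 0.06323758] ((0.5567755699157715, 0.20278483629226685), (0.03613489866256714, 0.023243919014930725), 85.98224639892578) 0.06342487629123703
```

View pics/v2.png

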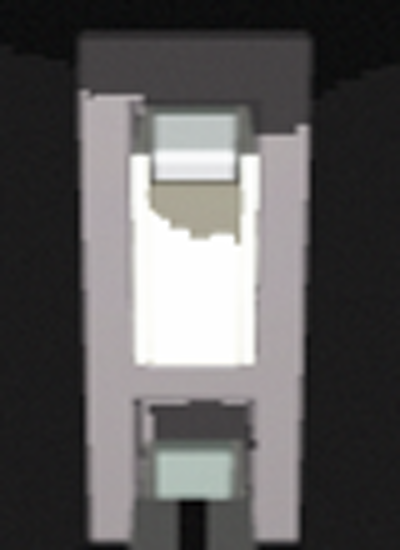

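```bash
python3 - <<'E'
from h import *
import pickle
p=pickle.load(open("pics/w1.pkl","rb")); d=np.load("pics/w1.npy"); X=cloud(p,d)
m=(X[...,2]>.0595)&(X[...,2]<.075)&(d>0); m[:, :290]=0;m[:,350:]=0;m[225:]=0;m[:140]=0
P=X[m]; r=cv2.minAreaRect(P[:,:2].astype(np.float32)); print(m.sum(),P.mean(0),r)
print(on_plane(p,[[310.,195],[328,195],[319,176.5],[319,213],[319,195]],.064).round(4))
m2=(abs(X[...,2]-.014)<.004)&(X[...,0]>.48)&(X[...,0]<.62)&(X[...,1]>0)&(X[...,1]<.26);Q=X[m2];print(cv2.minAreaRect(Q[:,:2].astype(np.float32)))
c=np.array([.5562,.2024]) 
ori=[np.pi,0,1.484]
bot.movel([.5562,.2024,.075],ori,v=.08)
f0=readout.get_state()["force"][2]
z=.070
while z>.055:
    bot.movel([.5562,.2024,z],ori,v=.02); s=readout.get_state(); F=s["force"][2]-f0
    print(f"{z:.4f} {s['tcp_pos'].round(4)} {F:.2f}")
    if F>9: break
    z-=.001
bot.movel([.5562,.2024,.17],ori,v=.15)
p=vision.camera_params("wrist"); im,d=vision.capture("wrist"); cv2.imwrite("pics/w2.png",im[:,:,::-1]); X=cloud(p,d)
m=(X[...,2]>.0575)&(X[...,2]<.075)&(d>0); m[:, :290]=0;m[:,350:]=0;m[212:]=0;m[:140]=0
P=X[m]; print(m.sum(),P.mean(0),np.median(P[:,2]),cv2.minAreaRect(P[:,:2].astype(np.float32)))
print(readout.get_state()["clock"])
E
```

```text
697 [0.55673644 0.2033996  0.06338172] ((0.5566155910491943, 0.20274950563907623), (0.036171089857816696, 0.017388219013810158), 85.51268768310547)
[[0.5482 0.2035 0.064 ]
 [0.5651 0.202  0.064 ]
 [0.5582 0.2206 0.064 ]
 [0.5552 0.1845 0.064 ]
 [0.5567 0.2027 0.064 ]]
((0.554775595664978, 0.17972716689109802), (0.12088789790868759, 0.050098028033971786), 85.05791473388672)
0.0700 [0.5561 0.2023 0.0698] 0.33
0.0690 [0.5562 0.2024 0.069 ] -0.15
0.0680 [0.5561 0.2024 0.0679] 0.02
0.0670 [0.5562 0.2024 0.0669] -0.10
0.0660 [0.5561 0.2024 0.0659] -0.25
0.0650 [0.5561 0.2024 0.0649] -0.47
0.0640 [0.5561 0.2024 0.0639] -0.70
0.0630 [0.5563 0.2024 0.0631] -0.13
0.0620 [0.5563 0.2024 0.0621] 1.24
0.0610 [0.5563 0.2024 0.061 ] 2.31
0.0600 [0.5563 0.2025 0.0601] 3.22
0.0590 [0.5565 0.2024 0.06  ] 8.57
0.0580 [0.5568 0.2025 0.06  ] 14.56
664 [0.55689647 0.20322192 0.05979591] 0.05981700485950266 ((0.5570446252822876, 0.20259763300418854), (0.036096807569265366, 0.017250806093215942), 84.50593566894531)
9.15
```

The stopper seated against its hard stop: the cap is now at 60 mm, as required. Next I grip the cuvette, lift it and look at the photometer.

```bash
python3 - <<'E'
from h import *
import pickle
ori=[np.pi,0,1.484]; c=[.5567,.2026]
effector.move_gripper(.05)
bot.movel([*c,.09],ori,v=.15); bot.movel([*c,.020],ori,v=.07)
effector.move_gripper(0.0)
s=readout.get_state(); print(s["clock"],s["opening"],s["grip_force"],s["tcp_pos"],s["orientation"],s["force"])
bot.movel([*c,.05],ori,v=.05); bot.movel([*c,.21],ori,v=.15)
s=readout.get_state(); print(s["clock"],s["opening"],s["grip_force"],s["tcp_pos"],s["force"])
bot.reach([.518,-.251,.21],[np.pi,0,1.484-.12]); bot.hold(.3)
p=vision.camera_params("wrist"); im,d=vision.capture("wrist"); cv2.imwrite("pics/w3.png",im[:,:,::-1]); np.save("pics/w3.npy",d)
pickle.dump(p,open("pics/w3.pkl","wb"))
s=readout.get_state(); print(s["clock"],s["opening"],s["tcp_pos"],s["orientation"],-p["R"].T@p["t"])
E
```

```text
11.8667 0.02318295267358615 59.24935519695282 [0.55682776 0.20273156 0.020597  ] [ 3.14106747e+00 -4.30244302e-04  1.48405362e+00] [-1.70820495  0.19727345  5.87270629]
13.8333 0.02375061337345753 58.84915351867676 [0.55627647 0.20245866 0.20890619] [-0.08050154 -0.11349688 -1.28749145]
15.85 0.02319466253997775 [ 0.51825524 -0.25052191  0.21001851] [ 3.14154733e+00 -2.49010320e-05  1.36490859e+00] [ 0.53551421 -0.17022733  0.35249003]
```

View pics/w3.png

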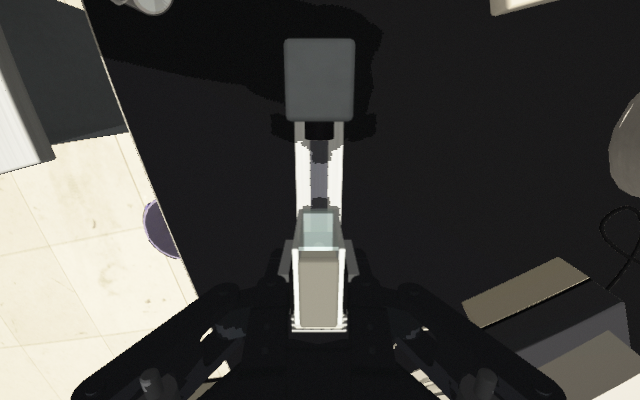

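The cuvette is held between the fingers, with its cap around (318,290). The far head is at (320,80) and the rail lies between them. Next I measure both.

```bash
python3 - <<'E'
from h import *
import pickle
p=pickle.load(open("pics/w3.pkl","rb")); d=np.load("pics/w3.npy"); X=cloud(p,d)
def rect(m,n):
    P=X[m]; print(n,m.sum(),P.mean(0).round(4),cv2.minAreaRect(P[:,:2].astype(np.float32)))
    return P
m=(abs(X[...,2]-.146)<.006)&(d>0); m[130:]=0; rect(m,"head")
z=X[255:325,305:333,2]; print("cap z",np.median(z))
m=(abs(X[...,2]-np.median(z))<.004)&(d>0); m[:240]=0; m[335:]=0; m[:,:285]=0; m[:,355:]=0
P=rect(m,"cap"); A=np.c_[P,np.ones(len(P))]; print("slope",np.linalg.lstsq(A[:,[0,1,3]],P[:,2],rcond=None)[0])
m=(abs(X[...,2]-.014)<.004)&(d>0)&(abs(X[...,0]-.51)<.08)&(X[...,1]>-.42)&(X[...,1]<-.2); P=rect(m,"rail")
for v in (145,165,185,200):
    u=np.where(m[v])[0]; u=u[(u>280)&(u<360)]; print(v,u.min(),u.max(),on_plane(p,[[u.min()-.5,v],[u.max()+.5,v]],.014).round(4).tolist())
E
```

```text
head 5675 [ 0.5397 -0.1538  0.1436] ((0.5396528244018555, -0.15434639155864716), (0.05499152094125748, 0.04984017834067345), 78.21245574951172)
cap z 0.2491941970654793
cap 3206 [ 0.5195 -0.2482  0.2489] ((0.5198582410812378, -0.25035494565963745), (0.03607189282774925, 0.03092723898589611), 79.73124694824219)
slope [-0.00812824 -0.01824856  0.24855006]
rail 2172 [ 0.5198 -0.2517  0.0124] ((0.519185483455658, -0.2555508613586426), (0.12135501205921173, 0.058785222470760345), 78.52914428710938)
145 297 341 [[0.5005, -0.2111, 0.014], [0.5539, -0.2222, 0.014]]
165 298 341 [[0.4961, -0.2353, 0.014], [0.5495, -0.2465, 0.014]]
185 298 341 [[0.4903, -0.2605, 0.014], [0.5449, -0.2719, 0.014]]
200 298 338 [[0.4857, -0.2801, 0.014], [0.5375, -0.2909, 0.014]]
```

```bash
python3 - <<'E'
from h import *
import pickle
ori=[np.pi,0,1.363]
bot.movel([.519,-.2504,.2],ori,v=.1)
bot.movel([.519,-.2504,.1117],ori,v=.06); bot.hold(.5)
p=vision.camera_params("wrist"); im,d=vision.capture("wrist"); cv2.imwrite("pics/w4.png",im[:,:,::-1]); np.save("pics/w4.npy",d); pickle.dump(p,open("pics/w4.pkl","wb"))
s=readout.get_state(); print(s["clock"],s["opening"],s["grip_force"],s["tcp_pos"],s["orientation"],s["force"],abs(s["joint_vel"]).max())
X=cloud(p,d); m=(X[...,2]>.147)&(X[...,2]<.156)&(d>0); m[:235]=0; m[340:]=0; m[:,:299]=0; m[:,339:]=0
P=X[m]; print(np.median(P[:,2]),P.mean(0),cv2.minAreaRect(P[:,:2].astype(np.float32)))
print(np.linalg.lstsq(np.c_[P[:,:2],np.ones(len(P))],P[:,2],rcond=None)[0])
t,_=vision.capture("top"); s_,_=vision.capture("scene")
big=lambda a:cv2.resize(a[:,:,::-1],(640,int(640*a.shape[0]/a.shape[1])),interpolation=cv2.INTER_CUBIC)
cv2.imwrite("pics/f.png",np.vstack([cv2.resize(im[90:350,200:440,::-1],(400,433)).repeat(1,0),]))
cv2.imwrite("pics/t.png",np.hstack([cv2.resize(t[160:260,220:500,::-1],(784,280))]))
E
```

```text
18.275 0.023173050539391005 58.77879738807678 [ 0.51900033 -0.25040113  0.11170182] [-3.14158815e+00  1.33726574e-05  1.36303172e+00] [ 0.22454128 -0.69940641 -1.16462834] 0.001022609842547755
0.15088547045055728 [ 0.52006764 -0.24823142  0.15078458] ((0.5196343064308167, -0.25023433566093445), (0.036493200808763504, 0.01764322817325592), 78.0700454711914)
[-0.009844   -0.01902372  0.15118184]
```

View pics/f.png

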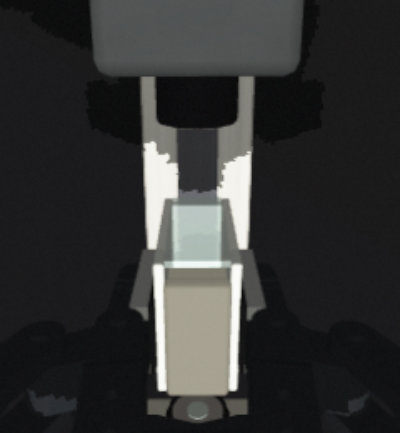

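View pics/t.png

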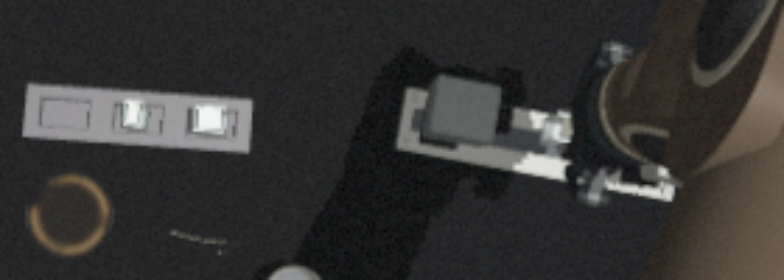

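The wrist view shows the cap centred at about (318,295), upright and aligned with the rail and the near snout. The top view shows the long cuvette's pocket empty and the other two cuvettes still in the block. The measured cap centre (0.5196, -0.2502, 0.151) and heading of 78.1° match the beam.

```bash
python3 -c "
from cell import bot
print(bot.finish_job())"
```

```text
the job is handed in; nothing more can be done
None
```

I pressed the longest cuvette's stopper fully home in the block. The arm now holds the cuvette still by its frosted sides midway between the photometer heads, lined up with the beam to within about 1 mm and 1°, and the job was handed in at about 18 s.

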